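# Re-rack four capacitors for testing in the same order from the red terminal

### The arm

A 7-joint arm with a two-finger parallel gripper is mounted at the origin on the work surface. World frame = base frame: x ahead of the robot, y to its left, z up, the work surface at z = 0. Lengths are in m, angles in rad, forces in N, time in s.
With the tool pointing down it reaches from about 0.35 to 0.9 m from the base axis. Payload 19.9 kg.
Tool frame: the origin (TCP) lies on the centre line of the jaws, within the pads' length; the fingertips stand 11 mm ahead of it and the grasp point (between the pads) lies 8 mm behind it; z points along the fingers, y is the line along which they close (so a half turn about z gives the same grasp; the last joint's range is limited). The gripper opens to 94 mm and grips with 3 to 60 N. Pads are 16 mm wide; open, the fingers measure 119 mm over their backs; the gripper's body (75 mm by 177 mm) begins 78 mm behind the grasp point.
Start: joints at [1.107, 0.417, -0.01, 1.614, 0.005, 1.111, -0.053], TCP at [0.256, -0.57, 0.216] pointing down, gripper open.
Joint ranges: [-2.81, 2.81], [-0.39, 2.02], [-1.27, 1.25], [0.06, 2.57], [-1.19, 4.33], [0.19, 2], [-2.82, 2.82]. Speed limits (rad/s): [1.89, 1.89, 2.39, 2.39, 3.01, 3.01, 3.01].

### API

Orientations are given as a rotation vector (axis times angle).
In Python, from station import read_state, get_image, calibration, ticket gives the robot as it stands. The module is installed in compiled form; this text tells all that it offers.
- The arm moves only by the tool step_arm, never from a script. Its argument "moves" is one flat list of numbers, 5 for each row, row after row: the shift along the world's x, y, z in units of 0.2 m (1.0 is 0.2 m), then the turn about the world's z in units of 60 degrees (1.0 is 60 degrees), then the opening, from 0 (shut) to 1 (fully open). In form: [x, y, z, twist, jaw, x, y, z, twist, jaw, ...]. A call has exactly 10 rows; each row shifts and turns the commanded pose from where the row before left it; what a row does not reach is not made up. A row lasts 1/8 s, in which the tool goes at most 62.5 mm and 10.7 degrees, less where a joint would pass 70% of its speed; a pose out of reach is approached as far as the arm can. A call with a number of a shift or a turn outside -1 to 1 is refused whole. A call with a gripper value outside its range is refused whole. The fingers move at their own pace and stop on an object; "newtons" is the grip in N (left out, the last holds). Time passes only in rows, so rows that do not move let the fingers close, or fill a call up. It gives the time, the measured TCP pose, the force, the opening and the grip force at its end, in the units of the state.
- read_state(): the state, without advancing time (a new reading comes with each control period).
- get_image(name): name is "scene" or "top" or "wrist"; returns the picture (480x640x3 uint8, blue, green, red); there is no depth.
- calibration(name): a dict with "fx", "fy", "cx", "cy" (pixels), "rvec" (rotation vector, rad) and "tvec" (3), from world to camera coordinates, as OpenCV has them. Camera axes: x right, y down, z forward; pixel columns grow to the right and rows downward; lengths in m; the calibration is good to about 2 mm. The wrist camera is an equidistant fisheye: a pixel r from the principal point sees the ray r / f radians off the axis. A picture is of the moment at which its call begins: read the wrist's pose just before it. calibration takes no time and is no camera call; for the wrist camera it gives the pose at the moment of the call.
- ticket.sign_off(): hands the job in; it is judged then, once.
The state is a dict: "clock": time; "qpos": joint angles; "joint_velocities": joint speeds; "joint_efforts": joint torques, N m; "tcp_pos": TCP position; "eef_rot": TCP orientation; "ft_force": force on the tool from outside, world axes, zero at the start; "ft_torque": the same for the moment, N m; "gripper_width": finger opening in m; "gripper_force": force on a finger pad.
Only numpy, scipy, OpenCV 4.12 (cv2) and the standard library are available. Lean on these libraries where they do the work, as an engineer would, in place of code of your own. Each camera call takes 0.05 s, during which the arm holds its last target. There are 200 camera calls.

### The job

Move the four capacitors from the wooden storage rack to the empty grey cups of the aluminium test rack, one per cup, keeping their order as counted from the red terminal: the one nearest the red terminal of the storage rack goes in the cup nearest the red terminal of the test rack, and so on along the row. Keep them upright all the while, and leave each standing flat in its cup and let go. Do not disturb the multimeter, the wire spool or the parts drawer.

Things in the scene. Friction and masses are not known exactly. Their poses are not given: they have to be found in the camera images.
- cap_blue_center (a point): The blue capacitor: a loose upright can, diameter 35 mm, height 70 mm, 85 g nominal, smooth blue sleeve with a thin grey stripe down one side and a silver disc on top. The point is its centre, 35 mm above its flat underside; z is the can's own axis (up when it stands).
- cap_yellow_center (a point): The yellow capacitor: a loose upright can, diameter 35 mm, height 70 mm, 85 g nominal, smooth yellow sleeve with a thin grey stripe down one side and a silver disc on top. The point is its centre, 35 mm above its flat underside; z is the can's own axis (up when it stands).
- cap_white_center (a point): The white capacitor: a loose upright can, diameter 35 mm, height 70 mm, 85 g nominal, smooth white sleeve with a thin grey stripe down one side and a silver disc on top. The point is its centre, 35 mm above its flat underside; z is the can's own axis (up when it stands).
- cap_green_center (a point): The light green capacitor: a loose upright can, diameter 35 mm, height 70 mm, 85 g nominal, smooth light green sleeve with a thin grey stripe down one side and a silver disc on top. The point is its centre, 35 mm above its flat underside; z is the can's own axis (up when it stands).
- holder_blue: Storage cup with the blue tag: fixed black square cup 59 mm wide, inside 51 mm square, floor 4 mm and rim 12 mm above its origin, flat blue tag on its -x side. It holds the blue capacitor at the start (up to 5 mm off centre) and marks where that one stood. Origin: centre of its underside, on the storage rack's base; axes parallel to the rack's.
- holder_yellow: Storage cup with the yellow tag: fixed black square cup 59 mm wide, inside 51 mm square, floor 4 mm and rim 12 mm above its origin, flat yellow tag on its -x side. It holds the yellow capacitor at the start (up to 5 mm off centre) and marks where that one stood. Origin: centre of its underside, on the storage rack's base; axes parallel to the rack's.
- holder_white: Storage cup with the white tag: fixed black square cup 59 mm wide, inside 51 mm square, floor 4 mm and rim 12 mm above its origin, flat white tag on its -x side. It holds the white capacitor at the start (up to 5 mm off centre) and marks where that one stood. Origin: centre of its underside, on the storage rack's base; axes parallel to the rack's.
- holder_green: Storage cup with the light green tag: fixed black square cup 59 mm wide, inside 51 mm square, floor 4 mm and rim 12 mm above its origin, flat light green tag on its -x side. It holds the light green capacitor at the start (up to 5 mm off centre) and marks where that one stood. Origin: centre of its underside, on the storage rack's base; axes parallel to the rack's.
- storage_rack: Storage rack: fixed wooden base 88 (x) by 310 (y) by 8 mm thick with the four tagged black cups, in any order, at its y = +93, +31, -31, -93 mm (first to fourth from the red end). Red terminal (18 mm across, top 26 mm up) at y = +143 mm, black one at -143 mm. Origin: centre of its underside, on the bench. It may be the nearer or the farther rack.
- test_rack: Test rack: fixed aluminium base 88 (x) by 310 (y) by 8 mm thick, four empty grey cups, 51 mm square inside, floor 12 mm and rim 20 mm above the bench, at its y = -93, -31, +31, +93 mm (first to fourth from the red end). Red terminal at y = -143 mm (18 mm across, top 26 mm up), black at +143. Origin: centre of its underside, on the bench. A can standing in a cup is centred 47 mm up.
- multimeter: Bystander: loose orange multimeter 155 x 80 x 34 mm lying flat at the left of the work; origin at the centre of its underside.
- wire_spool: Bystander: loose upright spool of bare wire with white flanges, diameter 62 mm, height 48 mm, at the right of the work; origin at the centre of its underside.
- parts_drawer: Bystander: loose blue-grey small-parts drawer 130 x 62 x 42 mm at the right of the work; origin at the centre of its underside.
Not all that is in view belongs to the job. What is shaped like the part that bears cap_white_center but black or pink is not meant. Leave any pink look-alike of the part that bears cap_green_center alone.

How it is judged:
By the outcome, as a careful person would: the job done as asked, in the order asked, and still so for the second after the job is handed in, with the robot touching nothing.
It also fails if it takes over 120 s, if anything falls off the work surface, if the arm or the gripper's body presses on something with over 40 N, if the wrist force passes 120 N, or if a joint passes its speed limit or range.

## Working session

There is one attempt and no reset: what is moved stays moved. The work goes in short steps, Python scripts to look and compute and a tool call to move; the robot and the scene stay as the last step left them, time stands still between calls to the robot, and variables do not carry over. Pictures are saved under pics/ and viewed, at most 14 in all, crops included, and the job is handed in when it is done.

Besides the shell and the picture viewer there is one more tool, called after "Emit:" by a JSON object that holds its "op" and its "data". step_arm: Moves the arm, as the interface text tells. Shifts and turns lie within -1 to 1; 1 stands for 0.2 m of shift or 60 degrees of turn. Its arguments: {"type":"object","properties":{"moves":{"type":"array"},"newtons":{"type":"number"}},"required":["moves"]}

```bash
mkdir -p pics; python3 - <<'E'
from station import *
import cv2
print(read_state())
for n in("scene","top"):
    cv2.imwrite(f"pics/{n}0.png",get_image(n)); print(n,calibration(n))
E
```

```text
{'clock': 0.0, 'qpos': array([ 1.1074733 ,  0.41797287, -0.01032023,  1.61419023,  0.00470968,
        1.11068171, -0.05298654]), 'joint_velocities': array([-0.0013133 , -0.00032606,  0.00172722, -0.00111708,  0.00011142,
       -0.00074378,  0.00068087]), 'joint_efforts': array([-1.05551462e-03, -8.51273561e+01,  6.38118312e-01, -4.25991726e+01,
       -4.89256193e-02,  1.86489522e-02,  4.27714065e-05]), 'tcp_pos': array([ 0.25573466, -0.56987976,  0.21581914]), 'eef_rot': array([-3.07081068e+00, -6.57514079e-01,  5.45920417e-04]), 'ft_force': array([ 0.93570838, -0.71973404,  1.00117161]), 'ft_torque': array([-0.01215749,  0.04479886,  0.02453972]), 'gripper_force': 0.0, 'gripper_width': 0.09376026618845593}
scene {'fx': 566.2261597927398, 'fy': 566.2261597927398, 'cx': 319.36778387837734, 'cy': 236.40369201135664, 'rvec': array([ 1.45142875,  2.03412689, -0.91187744]), 'tvec': array([ 0.17989749, -0.31014095,  1.60071576])}
top {'fx': 512.0959934980366, 'fy': 512.0959934980366, 'cx': 319.5003435301401, 'cy': 242.79615279314277, 'rvec': array([ 2.13750957, -2.11425887,  0.20374578]), 'tvec': array([-0.0190055 ,  0.58064334,  1.05086707])}
```

View pics/top0.png

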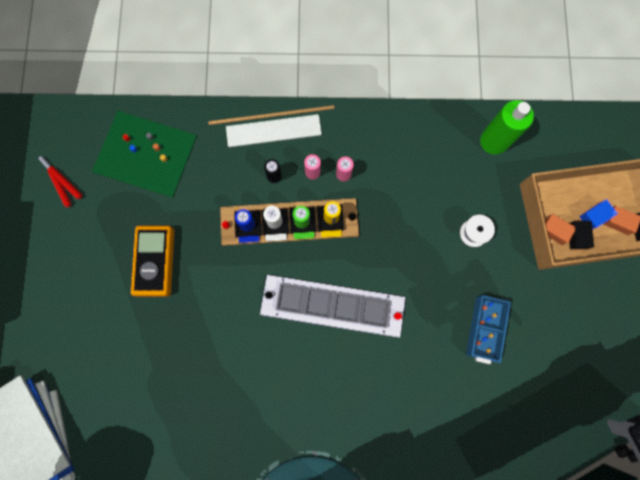

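View pics/scene0.png

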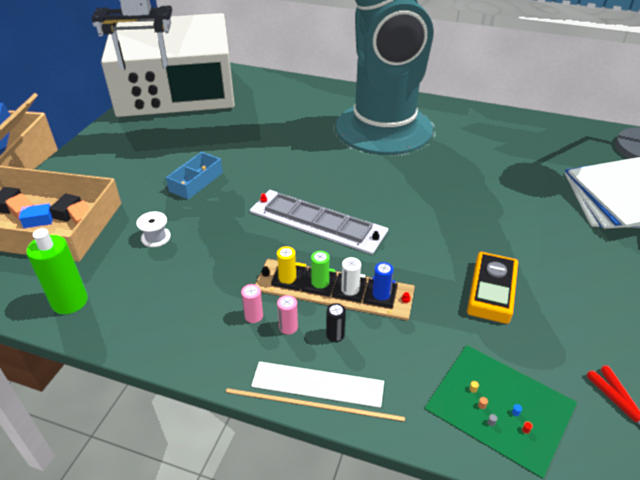

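The top view shows the storage rack with its red terminal at (226,226), followed by blue (245,217), white (272,214), green (302,214) and yellow (332,210). The test rack's red terminal is at (398,316) and its black one at (268,295). The scene view confirms this order. The pink and black cans beyond the rack are decoys.

```bash
cat > h.py <<'E'
import numpy as np, cv2
from station import *
def cast(cal,uv,z):
    R,_=cv2.Rodrigues(cal["rvec"]); C=-R.T@cal["tvec"]
    d=R.T@np.array([(uv[0]-cal["cx"])/cal["fx"],(uv[1]-cal["cy"])/cal["fy"],1])
    return C+d*(z-C[2])/d[2]
def blobs(im,lo,hi,box,amin=8):
    m=cv2.inRange(cv2.cvtColor(im,cv2.COLOR_BGR2HSV),lo,hi)
    k=np.zeros_like(m); x0,y0,x1,y1=box; k[y0:y1,x0:x1]=m[y0:y1,x0:x1]
    n,_,s,c=cv2.connectedComponentsWithStats(k)
    return [(c[i].round(1),s[i].tolist()) for i in range(1,n) if s[i][4]>=amin]
E
python3 - <<'E'
from h import *
im=cv2.imread("pics/top0.png"); cal=calibration("top")
for nm,box in(("S",(215,215,236,240)),("T",(388,305,408,326))):
    for c,s in blobs(im,(0,120,90),(12,255,255),box): print(nm,"red",c,s,cast(cal,c,.024).round(4))
for nm,box in(("S",(344,205,358,226)),("T",(260,286,276,304))):
    for c,s in blobs(im,(0,0,0),(180,255,60),box): print(nm,"blk",c,s,cast(cal,c,.024).round(4))
for c,s in blobs(im,(0,0,60),(180,40,165),(270,275,395,332),60): print("cup",c,s,cast(cal,c,.012).round(4))
cv2.imwrite("pics/crop.png",cv2.resize(im[190:345,210:415],None,fx=3.8,fy=3.8,interpolation=cv2.INTER_CUBIC))
E
```

```text
S red [225.1 224.5] [220, 220, 11, 10, 74] [0.6256 0.1982 0.024 ]
T red [397.8 315.8] [395, 314, 7, 5, 22] [ 0.4279 -0.1837  0.024 ]
S blk [352.5 215.8] [348, 213, 10, 7, 47] [ 0.6489 -0.0861  0.024 ]
T blk [268.6 294.6] [266, 292, 6, 6, 29] [0.4706 0.0968 0.024 ]
cup [332.6 284.9] [270, 275, 125, 23, 156] [ 0.4945 -0.0427  0.012 ]
cup [333.6 304.7] [276, 282, 115, 46, 3148] [ 0.451  -0.0452  0.012 ]
```

View pics/crop.png

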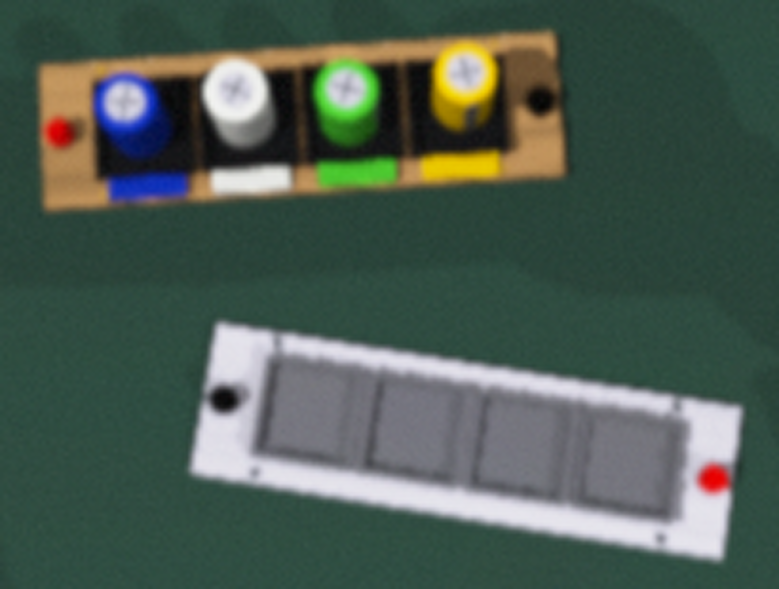

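```bash
python3 - <<'E'
from h import *
from scipy.spatial.transform import Rotation as Ro
cal=calibration("top")
S=np.array([.6373,.0561]);T=np.array([.4493,-.0435]);a=np.arctan2(.0233,.2843);b=-np.arctan2(.0427,.2805)
rot=lambda t:np.array([[np.cos(t),-np.sin(t)],[np.sin(t),np.cos(t)]])
for n,p,y in(("blue",(124,101),.093),("white",(236,90),.031),("green",(347,88),-.031),("yellow",(465,72),-.093)):
    w=cast(cal,np.array(p)/3.8+(210,190),.082)[:2]
    print(n,w.round(4),"nominal",(S+rot(a)@[0,y]).round(4),"off",(rot(a).T@(w-S)-[0,y]).round(4),"cup",(T+rot(b)@[0,-y]).round(4))
for p in((312,160),(345,161),(273,165)):
    print("look",(rot(a).T@(cast(cal,p,.07)[:2]-S)).round(3))
M=Ro.from_rotvec(read_state()["eef_rot"]).as_matrix();print(M.round(3),"y yaw",np.degrees(np.arctan2(M[1,1],M[0,1])),"a,b",np.degrees([a,b]))
E
```

```text
blue [0.6303 0.1511] nominal [0.6297 0.1488] off [0.0008 0.0023] cup [ 0.4353 -0.1354]
white [0.6374 0.0888] nominal [0.6348 0.087 ] off [0.0027 0.0016] cup [ 0.4446 -0.0741]
green [0.6393 0.0268] nominal [0.6398 0.0252] off [-0.0004  0.0016] cup [ 0.454  -0.0129]
yellow [ 0.6493 -0.0392] nominal [ 0.6449 -0.0366] off [ 0.0041 -0.0029] cup [0.4633 0.0484]
look [ 0.121 -0.06 ]
look [ 0.113 -0.132]
look [0.115 0.026]
[[ 0.912  0.409 -0.001]
 [ 0.409 -0.912  0.001]
 [-0.    -0.001 -1.   ]] y yaw -65.83323754061456 a,b [ 4.68524349 -8.65557977]
```

Emit:
{"op": "step_arm", "data": {"moves": [0.094,0.18,0,0.0588,1,0.094,0.18,0,0.0588,1,0.094,0.18,0,0.0588,1,0.094,0.18,0,0.0588,1,0.094,0.18,0,0.0588,1,0.094,0.18,0,0.0588,1,0.094,0.18,0,0.0588,1,0.094,0.18,0,0.0588,1,0.094,0.18,0,0.0588,1,0.094,0.18,0,0.0588,1], "newtons": 20}}

```text
clock: 1.35
tcp_pos: [0.4442, -0.2089, 0.2163]
eef_rot: [-2.727, -1.56, 0.0]
ft_force: [1.0, -0.8, -0.0]
gripper_width: 0.0939
gripper_force: 0.0
```

Emit:
{"op": "step_arm", "data": {"moves": [0.1,0.2,0,0.0653,1,0.1,0.2,0,0.0653,1,0.1,0.2,0,0.0653,1,0.1,0.2,0,0.0653,1,0.1,0.2,0,0.0653,1,0.1,0.2,0,0.0653,1,0.1,0.2,0,0.0653,1,0.1,0.2,0,0.0653,1,0.1,0.2,0,0.0653,1,0,0,0,0,1]}}

```text
clock: 2.6
tcp_pos: [0.6238, 0.1533, 0.2157]
eef_rot: [-2.121, -2.314, -0.001]
ft_force: [-1.3, -0.9, 1.5]
gripper_width: 0.094
gripper_force: 0.0
```

```bash
cat >> h.py <<'E'
from scipy.spatial.transform import Rotation as Ro
def yaw():
    M=Ro.from_rotvec(read_state()["eef_rot"]).as_matrix(); return np.degrees(np.arctan2(M[1,1],M[0,1]))
def castf(cal,uv,z):
    R,_=cv2.Rodrigues(cal["rvec"]); C=-R.T@cal["tvec"]
    e=np.array([uv[0]-cal["cx"],uv[1]-cal["cy"]]); r=np.hypot(*e); t=r/cal["fx"]
    d=R.T@np.array([*(e/r*np.sin(t)),np.cos(t)]); return C+d*(z-C[2])/d[2]
def projf(cal,P):
    R,_=cv2.Rodrigues(cal["rvec"]); p=R@np.array(P)+cal["tvec"]; t=np.arctan2(np.hypot(p[0],p[1]),p[2]); u=p[:2]/np.hypot(p[0],p[1])
    return np.array([cal["cx"],cal["cy"]])+u*t*cal["fx"]
E
python3 - <<'E'
from h import *
s=read_state();print(s["tcp_pos"],yaw(),s["qpos"].round(2))
cal=calibration("wrist"); im=get_image("wrist"); print(cal)
for n,p in dict(blue=(.6303,.1511,.082),white=(.6374,.0888,.082),green=(.6393,.0268,.082),cup1=(.4353,-.1354,.012),cup4=(.4633,.0484,.012)).items(): 
    q=projf(cal,p); print(n,q); cv2.drawMarker(im,(int(q[0]),int(q[1])),(255,0,255),0,10)
cv2.imwrite("pics/w1.png",im)
E
```

```text
[0.62380854 0.15326079 0.21565922] 4.984569148558858 [ 0.12  0.51 -0.57  1.55  0.29  1.17 -0.42]
{'fx': 371.64829954431775, 'fy': 371.64829954431775, 'cx': 320.5348654166035, 'cy': 239.47982720812243, 'rvec': array([-2.88768308, -0.1262711 , -0.01300909]), 'tvec': array([-0.63374995,  0.06981447,  0.41609549])}
blue [329.05251521 236.92650519]
white [330.41630747 305.29207886]
green [326.05973685 363.27648129]
cup1 [167.57056139 412.97601311]
cup4 [174.38771241 296.35319924]
```

View pics/w1.png

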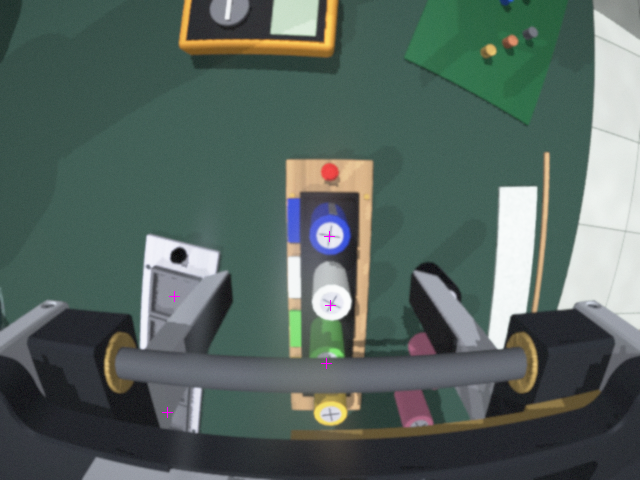

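The wrist view shows the blue disc at (330,235) and the white at (331,302). My projected marks fall on them, so the estimates hold. I'll descend on blue.

Emit:
{"op": "step_arm", "data": {"moves": [0.0325,-0.011,-0.1,0,1,0,0,-0.12,0,1,0,0,-0.12,0,1,0,0,-0.12,0,1,0,0,-0.12,0,1,0,0,-0.12,0,1,0,0,-0.08,0,1,0,0,-0.04,0,1,0,0,0,0,1,0,0,0,0,1]}}

```text
clock: 3.9
tcp_pos: [0.6308, 0.1477, 0.0532]
eef_rot: [2.128, 2.31, 0.001]
ft_force: [0.1, 0.4, 1.5]
gripper_width: 0.0941
gripper_force: 0.0
```

Emit:
{"op": "step_arm", "data": {"moves": [0,0,0,0,0.7,0,0,0,0,0.5,0,0,0,0,0.45,0,0,0,0,0.4,0,0,0,0,0.3,0,0,0,0,0.2,0,0,0,0,0,0,0,0,0,0,0,0,0,0,0,0,0,0,0,0], "newtons": 20}}

```text
clock: 5.15
tcp_pos: [0.6304, 0.1476, 0.0524]
eef_rot: [-2.128, -2.311, 0.0]
ft_force: [0.5, 0.3, -0.3]
gripper_width: 0.035
gripper_force: 20.0
```

Emit:
{"op": "step_arm", "data": {"moves": [0,0,0.03,0,0,0,0,0.07,0,0,0,0,0.1,0,0,0,0,0.1,0,0,0,0,0.1,0,0,0,0,0.1,0,0,0,0,0.06,0,0,0,0,0.04,0,0,0,0,0,0,0,0,0,0,0,0]}}

```text
clock: 6.4
tcp_pos: [0.6301, 0.1475, 0.1718]
eef_rot: [-2.128, -2.31, 0.001]
ft_force: [-0.6, 0.3, -0.7]
gripper_width: 0.0344
gripper_force: 20.0
```

Emit:
{"op": "step_arm", "data": {"moves": [-0.06,-0.09,0,-0.015,0,-0.11,-0.16,0,-0.025,0,-0.13,-0.19,0,-0.03,0,-0.13,-0.19,0,-0.03,0,-0.13,-0.19,0,-0.03,0,-0.13,-0.19,0,-0.03,0,-0.13,-0.19,0,-0.028,0,-0.1,-0.14,0,-0.02,0,-0.06,-0.092,0,-0.015,0,0,0,0,0,0]}}

```text
clock: 7.65
tcp_pos: [0.4335, -0.1399, 0.1721]
eef_rot: [-2.385, -2.044, 0.001]
ft_force: [0.5, 0.7, -0.3]
gripper_width: 0.0346
gripper_force: 20.0
```

Emit:
{"op": "step_arm", "data": {"moves": [0,0,0,0,0,0,0,0,0,0,0,0,0,0,0,0,0,0,0,0,0,0,0,0,0,0,0,0,0,0,0,0,0,0,0,0,0,0,0,0,0,0,0,0,0,0,0,0,0,0]}}

```text
clock: 8.9
tcp_pos: [0.4344, -0.1388, 0.1725]
eef_rot: [2.383, 2.047, -0.0]
ft_force: [-0.2, 0.5, -0.6]
gripper_width: 0.0345
gripper_force: 20.0
```

```bash
python3 - <<'E'
from h import *
s=read_state();print(s["tcp_pos"],yaw(),s["gripper_width"])
cal=calibration("wrist"); im=get_image("wrist"); tp=get_image("top")
for p in((.4353,-.1354,.012),(.4446,-.0741,.012),(.4279,-.1837,.024)):
    q=projf(cal,p); print(q); cv2.drawMarker(im,(int(q[0]),int(q[1])),(255,0,255),0,10)
t=s["tcp_pos"]; q=projf(cal,(t[0]+.0008,t[1]+.0034,t[2]+.030)); print(q); cv2.drawMarker(im,(int(q[0]),int(q[1])),(0,255,255),1,10)
cv2.imwrite("pics/w2.png",im)
E
```

```text
[ 0.43438071 -0.13882178  0.17245813] -8.671146702791166 0.0345067424100221
[321.8832368  222.56228099]
[321.87660818 153.66664019]
[321.82183313 277.99778932]
[322.76034682 317.8821992 ]
```

View pics/w2.png

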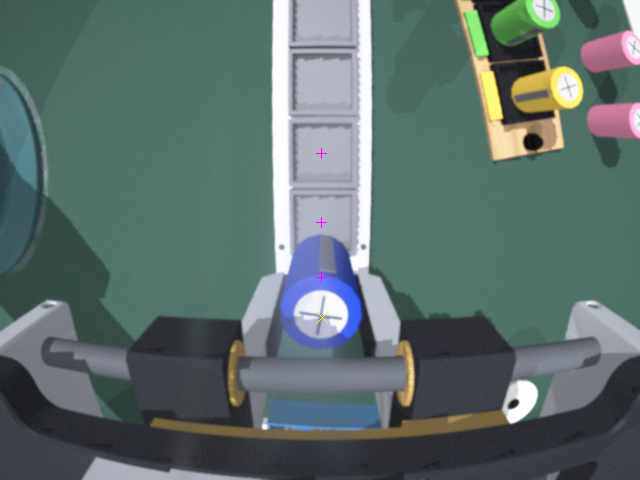

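The blue can sits in the jaws with its disc at (321,316), as predicted. The cup marks lie within 2 px of the cup centres, so I'll lower it with a 2 mm correction in x.

Emit:
{"op": "step_arm", "data": {"moves": [0.01,0,-0.05,0,0,0,0,-0.1,0,0,0,0,-0.1,0,0,0,0,-0.1,0,0,0,0,-0.1,0,0,0,0,-0.08,0,0,0,0,-0.04,0,0,0,0,-0.02,0,0,0,0,-0.009,0,0,0,0,0,0,0]}}

```text
clock: 10.25
tcp_pos: [0.4366, -0.1389, 0.0529]
eef_rot: [2.383, 2.047, 0.0]
ft_force: [-0.2, -0.8, -0.9]
gripper_width: 0.0349
gripper_force: 20.0
```

Emit:
{"op": "step_arm", "data": {"moves": [0,0,0,0,0,0,0,0,0,0.38,0,0,0,0,0.42,0,0,0,0,0.5,0,0,0,0,0.7,0,0,0,0,0.9,0,0,0,0,1,0,0,0,0,1,0,0,0,0,1,0,0,0,0,1]}}

```text
clock: 11.5
tcp_pos: [0.4364, -0.1388, 0.0526]
eef_rot: [-2.383, -2.047, 0.0]
ft_force: [-0.7, -0.8, 0.3]
gripper_width: 0.0941
gripper_force: 0.0
```

Emit:
{"op": "step_arm", "data": {"moves": [0,0,0.05,0,1,0,0,0.1,0,1,0,0,0.1,0,1,0,0,0.1,0,1,0,0,0.1,0,1,0,0,0.1,0,1,0,0,0.1,0,1,0,0,0.05,0,1,0,0,0,0,1,0,0,0,0,1]}}

```text
clock: 12.75
tcp_pos: [0.4361, -0.1387, 0.1921]
eef_rot: [-2.382, -2.047, 0.001]
ft_force: [-0.7, 0.4, -0.2]
gripper_width: 0.0938
gripper_force: 0.0
```

Emit:
{"op": "step_arm", "data": {"moves": [0.04,0.045,0,0.01,1,0.08,0.09,0,0.02,1,0.12,0.137,0,0.027,1,0.14,0.16,0,0.03,1,0.14,0.16,0,0.03,1,0.14,0.16,0,0.03,1,0.14,0.16,0,0.03,1,0.1,0.114,0,0.022,1,0.065,0.067,0,0.014,1,0.04,0.045,0,0.01,1]}}

```text
clock: 14.0
tcp_pos: [0.6376, 0.0905, 0.1918]
eef_rot: [-2.125, -2.312, 0.001]
ft_force: [-0.4, -0.3, -0.4]
gripper_width: 0.0941
gripper_force: 0.0
```

Emit:
{"op": "step_arm", "data": {"moves": [0,0,0,0,1,0,0,-0.05,0,1,0,0,-0.12,0,1,0,0,-0.12,0,1,0,0,-0.12,0,1,0,0,-0.12,0,1,0,0,-0.1,0,1,0,0,-0.05,0,1,0,0,-0.02,0,1,0,0,0,0,1]}}

```text
clock: 15.25
tcp_pos: [0.6376, 0.0889, 0.053]
eef_rot: [2.128, 2.311, 0.0]
ft_force: [-0.6, -0.5, -0.9]
gripper_width: 0.0939
gripper_force: 0.0
```

```bash
python3 - <<'E'
from h import *
s=read_state();print(s["tcp_pos"],yaw())
im=get_image("top"); cal=calibration("top")
cv2.imwrite("pics/t2.png",im)
m=blobs(im,(100,120,60),(130,255,255),(340,270,420,340),20)
for c,st in m: print(c,st,cast(cal,c,.06))
E
```

```text
[0.63756084 0.08885403 0.05295299] 4.709541331236207
```

View pics/t2.png

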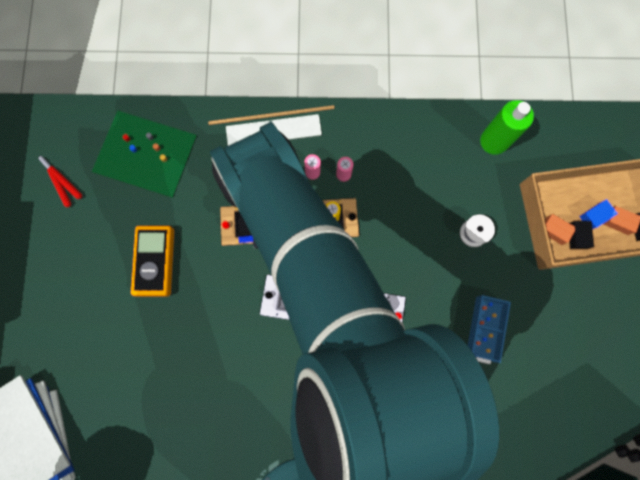

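The top view shows the arm over the white can and covering the test rack. The bystanders haven't moved. I'll grip and lift.

Emit:
{"op": "step_arm", "data": {"moves": [0,0,0,0,0.7,0,0,0,0,0.5,0,0,0,0,0.45,0,0,0,0,0.4,0,0,0,0,0.3,0,0,0,0,0.2,0,0,0,0,0,0,0,0,0,0,0,0,0,0,0,0,0,0,0,0]}}

```text
clock: 16.55
tcp_pos: [0.6374, 0.0888, 0.0526]
eef_rot: [2.128, 2.311, 0.0]
ft_force: [1.4, -0.1, 1.2]
gripper_width: 0.0347
gripper_force: 20.0
```

Emit:
{"op": "step_arm", "data": {"moves": [0,0,0.03,0,0,0,0,0.07,0,0,0,0,0.1,0,0,0,0,0.1,0,0,0,0,0.1,0,0,0,0,0.1,0,0,0,0,0.06,0,0,0,0,0.04,0,0,0,0,0,0,0,0,0,0,0,0]}}

```text
clock: 17.8
tcp_pos: [0.6371, 0.0887, 0.172]
eef_rot: [-2.128, -2.31, 0.001]
ft_force: [-0.4, 0.6, -1.3]
gripper_width: 0.0351
gripper_force: 20.0
```

Emit:
{"op": "step_arm", "data": {"moves": [-0.04,-0.033,0,-0.01,0,-0.08,-0.065,0,-0.02,0,-0.115,-0.1,0,-0.027,0,-0.13,-0.114,0,-0.03,0,-0.13,-0.114,0,-0.03,0,-0.13,-0.114,0,-0.03,0,-0.13,-0.114,0,-0.03,0,-0.1,-0.08,0,-0.022,0,-0.062,-0.05,0,-0.014,0,-0.04,-0.0305,0,-0.01,0]}}

```text
clock: 19.05
tcp_pos: [0.4454, -0.0745, 0.1726]
eef_rot: [2.384, 2.046, -0.0]
ft_force: [0.3, -0.2, -0.8]
gripper_width: 0.0345
gripper_force: 20.0
```

Emit:
{"op": "step_arm", "data": {"moves": [0,0,0,0,0,0,0,0,0,0,0,0,0,0,0,0,0,-0.05,0,0,0,0,-0.08,0,0,0,0,-0.08,0,0,0,0,-0.08,0,0,0,0,-0.06,0,0,0,0,0,0,0,0,0,0,0,0]}}

```text
clock: 20.3
tcp_pos: [0.4462, -0.0741, 0.1029]
eef_rot: [2.383, 2.047, 0.0]
ft_force: [-0.0, -0.3, -1.0]
gripper_width: 0.0349
gripper_force: 20.0
```

```bash
python3 - <<'E'
from h import *
s=read_state();print(s["tcp_pos"],yaw(),s["gripper_width"])
cv2.imwrite("pics/s2.png",get_image("scene")[170:330,200:440].repeat(3,0).repeat(3,1))
E
```

```text
[ 0.44621867 -0.07408267  0.10291621] -8.66550618157261 0.03494113908194032
```

View pics/s2.png

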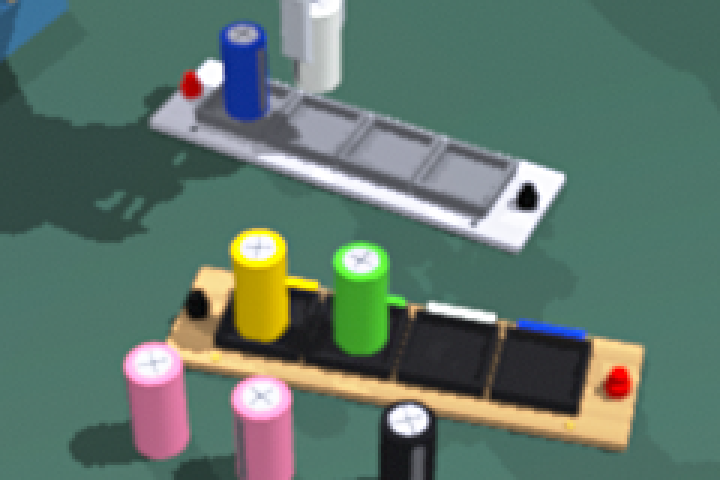

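The scene crop shows blue upright in the first cup, at crop (245,75). The white can is over the second cup at (320,45). I'll lower and release it.

Emit:
{"op": "step_arm", "data": {"moves": [0,0,-0.05,0,0,0,0,-0.08,0,0,0,0,-0.06,0,0,0,0,-0.03,0,0,0,0,-0.02,0,0,0,0,-0.009,0,0,0,0,0,0,0,0,0,0,0,0,0,0,0,0,0.38,0,0,0,0,0.42]}}

```text
clock: 21.6
tcp_pos: [0.446, -0.0741, 0.053]
eef_rot: [2.383, 2.047, 0.0]
ft_force: [0.9, -0.1, 0.5]
gripper_width: 0.0391
gripper_force: 0.0
```

Emit:
{"op": "step_arm", "data": {"moves": [0,0,0,0,0.5,0,0,0,0,0.7,0,0,0,0,0.9,0,0,0,0,1,0,0,0,0,1,0,0,0,0,1,0,0,0.05,0,1,0,0,0.1,0,1,0,0,0.1,0,1,0,0,0.1,0,1]}}

```text
clock: 22.85
tcp_pos: [0.446, -0.074, 0.1241]
eef_rot: [2.383, 2.047, 0.0]
ft_force: [-0.8, 0.1, -0.1]
gripper_width: 0.0938
gripper_force: 0.0
```

Emit:
{"op": "step_arm", "data": {"moves": [0,0,0.1,0,1,0,0,0.1,0,1,0,0,0.1,0,1,0,0,0.05,0,1,0,0,0,0,1,0,0,0,0,1,0,0,0,0,1,0,0,0,0,1,0,0,0,0,1,0,0,0,0,1]}}

```text
clock: 24.1
tcp_pos: [0.446, -0.0741, 0.1928]
eef_rot: [-2.383, -2.047, 0.0]
ft_force: [-0.2, 0.7, 0.5]
gripper_width: 0.0941
gripper_force: 0.0
```

Emit:
{"op": "step_arm", "data": {"moves": [0.04,0.02,0,0.01,1,0.08,0.04,0,0.02,1,0.12,0.06,0,0.027,1,0.13,0.07,0,0.03,1,0.13,0.07,0,0.03,1,0.13,0.07,0,0.03,1,0.13,0.07,0,0.03,1,0.1,0.05,0,0.022,1,0.0665,0.034,0,0.014,1,0.04,0.0205,0,0.01,1]}}

```text
clock: 25.35
tcp_pos: [0.6399, 0.0275, 0.1925]
eef_rot: [-2.127, -2.312, 0.0]
ft_force: [-0.3, -0.5, 0.6]
gripper_width: 0.0941
gripper_force: 0.0
```

Emit:
{"op": "step_arm", "data": {"moves": [0,0,0,0,1,0,0,-0.05,0,1,0,0,-0.12,0,1,0,0,-0.12,0,1,0,0,-0.12,0,1,0,0,-0.12,0,1,0,0,-0.1,0,1,0,0,-0.05,0,1,0,0,-0.02,0,1,0,0,0,0,1]}}

```text
clock: 26.6
tcp_pos: [0.6395, 0.0268, 0.0532]
eef_rot: [2.128, 2.311, 0.0]
ft_force: [0.1, 0.0, -0.8]
gripper_width: 0.094
gripper_force: 0.0
```

Emit:
{"op": "step_arm", "data": {"moves": [0,0,0,0,0.7,0,0,0,0,0.5,0,0,0,0,0.45,0,0,0,0,0.4,0,0,0,0,0.3,0,0,0,0,0.2,0,0,0,0,0,0,0,0,0,0,0,0,0,0,0,0,0,0,0,0]}}

```text
clock: 27.85
tcp_pos: [0.6394, 0.0268, 0.0529]
eef_rot: [2.128, 2.311, 0.0]
ft_force: [1.0, 0.5, 0.5]
gripper_width: 0.0349
gripper_force: 20.0
```

Emit:
{"op": "step_arm", "data": {"moves": [0,0,0.03,0,0,0,0,0.07,0,0,0,0,0.1,0,0,0,0,0.1,0,0,0,0,0.1,0,0,0,0,0.1,0,0,0,0,0.06,0,0,0,0,0.04,0,0,0,0,0,0,0,0,0,0,0,0]}}

```text
clock: 29.1
tcp_pos: [0.639, 0.0267, 0.1722]
eef_rot: [-2.128, -2.31, 0.001]
ft_force: [0.4, -0.0, -1.3]
gripper_width: 0.0343
gripper_force: 20.0
```

Emit:
{"op": "step_arm", "data": {"moves": [-0.04,-0.008,0,-0.01,0,-0.08,-0.016,0,-0.02,0,-0.11,-0.024,0,-0.027,0,-0.125,-0.028,0,-0.03,0,-0.125,-0.028,0,-0.03,0,-0.125,-0.028,0,-0.03,0,-0.125,-0.028,0,-0.03,0,-0.094,-0.02,0,-0.022,0,-0.055,-0.01,0,-0.014,0,-0.04,-0.008,0,-0.01,0]}}

```text
clock: 30.35
tcp_pos: [0.455, -0.0129, 0.1728]
eef_rot: [2.384, 2.046, -0.0]
ft_force: [0.2, 0.3, -0.2]
gripper_width: 0.0343
gripper_force: 20.0
```

Emit:
{"op": "step_arm", "data": {"moves": [0,0,0,0,0,0,0,0,0,0,0,0,0,0,0,0,0,-0.05,0,0,0,0,-0.08,0,0,0,0,-0.08,0,0,0,0,-0.08,0,0,0,0,-0.06,0,0,0,0,0,0,0,0,0,0,0,0]}}

```text
clock: 31.6
tcp_pos: [0.4557, -0.0127, 0.1031]
eef_rot: [2.383, 2.047, 0.0]
ft_force: [-0.4, -0.1, -1.4]
gripper_width: 0.035
gripper_force: 20.0
```

Emit:
{"op": "step_arm", "data": {"moves": [0,0,-0.05,0,0,0,0,-0.08,0,0,0,0,-0.06,0,0,0,0,-0.03,0,0,0,0,-0.02,0,0,0,0,-0.009,0,0,0,0,0,0,0,0,0,0,0,0,0,0,0,0,0.38,0,0,0,0,0.42]}}

```text
clock: 32.85
tcp_pos: [0.4556, -0.0128, 0.0532]
eef_rot: [2.383, 2.047, 0.0]
ft_force: [-1.2, -0.2, 0.3]
gripper_width: 0.0391
gripper_force: 0.0
```

Emit:
{"op": "step_arm", "data": {"moves": [0,0,0,0,0.5,0,0,0,0,0.7,0,0,0,0,0.9,0,0,0,0,1,0,0,0,0,1,0,0,0,0,1,0,0,0.05,0,1,0,0,0.1,0,1,0,0,0.1,0,1,0,0,0.1,0,1]}}

```text
clock: 34.1
tcp_pos: [0.4555, -0.0127, 0.1243]
eef_rot: [2.383, 2.047, 0.0]
ft_force: [-0.5, -0.1, 0.6]
gripper_width: 0.0941
gripper_force: 0.0
```

Emit:
{"op": "step_arm", "data": {"moves": [0,0,0.1,0,1,0,0,0.1,0,1,0,0,0.1,0,1,0,0,0.05,0,1,0,0,0,0,1,0,0,0,0,1,0,0,0,0,1,0,0,0,0,1,0,0,0,0,1,0,0,0,0,1]}}

```text
clock: 35.35
tcp_pos: [0.4555, -0.0128, 0.193]
eef_rot: [-2.383, -2.047, 0.0]
ft_force: [-0.0, -0.2, -0.1]
gripper_width: 0.0939
gripper_force: 0.0
```

Emit:
{"op": "step_arm", "data": {"moves": [0.04,-0.005,0,0.01,1,0.08,-0.011,0,0.02,1,0.12,-0.016,0,0.027,1,0.13,-0.018,0,0.03,1,0.13,-0.018,0,0.03,1,0.13,-0.018,0,0.03,1,0.13,-0.018,0,0.03,1,0.1,-0.013,0,0.022,1,0.069,-0.01,0,0.014,1,0.04,-0.005,0,0.01,1]}}

```text
clock: 36.6
tcp_pos: [0.65, -0.0393, 0.1926]
eef_rot: [-2.127, -2.311, 0.0]
ft_force: [0.3, 0.4, 0.4]
gripper_width: 0.0939
gripper_force: 0.0
```

Emit:
{"op": "step_arm", "data": {"moves": [0,0,0,0,1,0,0,-0.05,0,1,0,0,-0.12,0,1,0,0,-0.12,0,1,0,0,-0.12,0,1,0,0,-0.12,0,1,0,0,-0.1,0,1,0,0,-0.05,0,1,0,0,-0.02,0,1,0,0,0,0,1]}}

```text
clock: 37.85
tcp_pos: [0.6495, -0.0392, 0.0533]
eef_rot: [2.128, 2.311, 0.0]
ft_force: [-0.3, -0.8, 0.7]
gripper_width: 0.094
gripper_force: 0.0
```

Emit:
{"op": "step_arm", "data": {"moves": [0,0,0,0,0.7,0,0,0,0,0.5,0,0,0,0,0.45,0,0,0,0,0.4,0,0,0,0,0.3,0,0,0,0,0.2,0,0,0,0,0,0,0,0,0,0,0,0,0,0,0,0,0,0,0,0]}}

```text
clock: 39.1
tcp_pos: [0.6493, -0.0392, 0.0531]
eef_rot: [2.128, 2.311, 0.0]
ft_force: [0.5, -0.3, -0.4]
gripper_width: 0.0348
gripper_force: 20.0
```

Emit:
{"op": "step_arm", "data": {"moves": [0,0,0.03,0,0,0,0,0.07,0,0,0,0,0.1,0,0,0,0,0.1,0,0,0,0,0.1,0,0,0,0,0.1,0,0,0,0,0.06,0,0,0,0,0.04,0,0,0,0,0,0,0,0,0,0,0,0]}}

```text
clock: 40.35
tcp_pos: [0.649, -0.0392, 0.1724]
eef_rot: [-2.128, -2.31, 0.001]
ft_force: [-0.7, 0.1, -0.9]
gripper_width: 0.0348
gripper_force: 20.0
```

Emit:
{"op": "step_arm", "data": {"moves": [-0.04,0.018,0,-0.01,0,-0.08,0.035,0,-0.02,0,-0.11,0.053,0,-0.027,0,-0.125,0.061,0,-0.03,0,-0.125,0.061,0,-0.03,0,-0.125,0.061,0,-0.03,0,-0.125,0.061,0,-0.03,0,-0.0955,0.044,0,-0.022,0,-0.057,0.026,0,-0.014,0,-0.04,0.018,0,-0.01,0]}}

```text
clock: 41.6
tcp_pos: [0.4643, 0.0485, 0.173]
eef_rot: [2.383, 2.046, -0.0]
ft_force: [0.0, 0.5, -0.6]
gripper_width: 0.035
gripper_force: 20.0
```

Emit:
{"op": "step_arm", "data": {"moves": [0,0,0,0,0,0,0,0,0,0,0,0,0,0,0,0,0,-0.05,0,0,0,0,-0.08,0,0,0,0,-0.08,0,0,0,0,-0.08,0,0,0,0,-0.06,0,0,0,0,0,0,0,0,0,0,0,0]}}

```text
clock: 42.85
tcp_pos: [0.465, 0.0485, 0.1033]
eef_rot: [2.383, 2.047, 0.0]
ft_force: [0.4, -0.1, -0.9]
gripper_width: 0.0349
gripper_force: 20.0
```

Emit:
{"op": "step_arm", "data": {"moves": [0,0,-0.05,0,0,0,0,-0.08,0,0,0,0,-0.06,0,0,0,0,-0.03,0,0,0,0,-0.02,0,0,0,0,-0.009,0,0,0,0,0,0,0,0,0,0,0,0,0,0,0,0,0.38,0,0,0,0,0.42]}}

```text
clock: 44.1
tcp_pos: [0.4649, 0.0484, 0.0534]
eef_rot: [2.383, 2.047, 0.0]
ft_force: [-0.6, 0.2, -0.3]
gripper_width: 0.0392
gripper_force: 0.0
```

Emit:
{"op": "step_arm", "data": {"moves": [0,0,0,0,0.5,0,0,0,0,0.7,0,0,0,0,0.9,0,0,0,0,1,0,0,0,0,1,0,0,0,0,1,0,0,0.05,0,1,0,0,0.1,0,1,0,0,0.1,0,1,0,0,0.1,0,1]}}

```text
clock: 45.35
tcp_pos: [0.4648, 0.0485, 0.1245]
eef_rot: [2.383, 2.047, 0.0]
ft_force: [0.5, 0.7, -0.7]
gripper_width: 0.0939
gripper_force: 0.0
```

Emit:
{"op": "step_arm", "data": {"moves": [0,0,0.1,0,1,0,0,0.1,0,1,0,0,0.1,0,1,0,0,0.1,0,1,0,0,0.1,0,1,0,-0.1,0,0,1,0,-0.2,0,0,1,0,-0.2,0,0,1,0,-0.2,0,0,1,0,-0.2,0,0,1]}}

```text
clock: 46.6
tcp_pos: [0.4646, -0.1327, 0.224]
eef_rot: [2.382, 2.047, 0.0]
ft_force: [1.4, -0.2, -0.1]
gripper_width: 0.0943
gripper_force: 0.0
```

Emit:
{"op": "step_arm", "data": {"moves": [0,-0.2,0,0,1,0,-0.2,0,0,1,0,-0.2,0,0,1,0,-0.2,0,0,1,0,-0.1,0,0,1,0,-0.05,0,0,1,0,0,0,0,1,0,0,0,0,1,0,0,0,0,1,0,0,0,0,1]}}

```text
clock: 47.85
tcp_pos: [0.4649, -0.3212, 0.2233]
eef_rot: [2.382, 2.048, -0.0]
ft_force: [-0.1, 0.0, -0.4]
gripper_width: 0.094
gripper_force: 0.0
```

```bash
python3 - <<'E'
from h import *
a=get_image("top")[190:345,120:530]; b=get_image("scene")[130:340,140:530]
f=lambda i:cv2.resize(i,(620,int(i.shape[0]*620/i.shape[1])),interpolation=cv2.INTER_CUBIC)
v=np.vstack([f(a),f(b)]); print(v.shape); cv2.imwrite("pics/end.png",v)
E
```

```text
(567, 620, 3)
```

View pics/end.png

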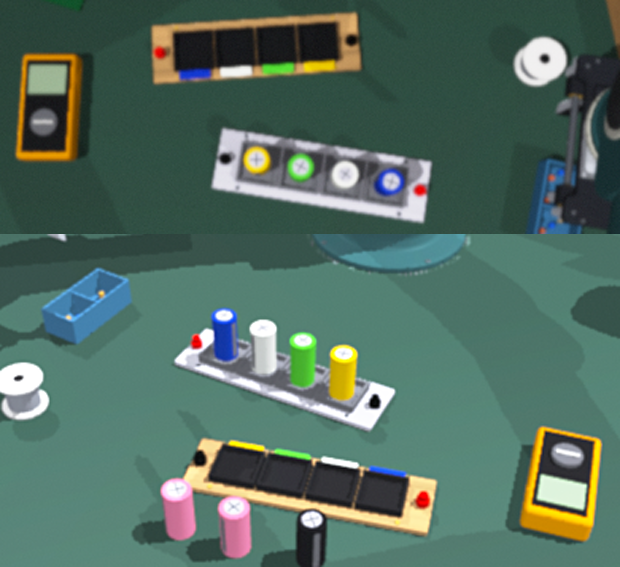

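All four cans stand upright in the test rack: from red, blue (390,181), white (345,175), green (300,167) and yellow (256,160). The bystanders are unmoved and the gripper is clear.

```bash
python3 -c "
from station import ticket
print(ticket.sign_off())"
```

```text
the job is handed in; nothing more can be done
None
```

The job is handed in: the four capacitors stand upright in the test rack cups in the order blue, white, green, yellow from the red terminal, released at about 48 s, with the multimeter, spool and drawer untouched.

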